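# Load the sample vial and hold the viewing mirror at its mark

### The job

Get the vial ready for its side-view picture: take the orange rod out of the wooden rack and push it straight down into the clear vial on the viewer until its collar sits on the vial's mouth, then let go of it. Then swing the mirror flap up until it lies in line with the red pointer, and finish while still holding it there, because it falls shut when let go. Leave the grey rod and the other things around where they are.

Things in the scene. Friction and masses are not known exactly. Their poses are not given: they have to be found in the camera images.
- viewer: Fixed vial viewer: aluminium base plate 150 x 250 mm with its top at z = 12 mm, fixed to the bench. Origin on the bench, near the plate's middle (the plate spans x -75..75, y -165..85 mm of the viewer's axes). Vial at its -y end, mirror flap on its +y part; the hinge line runs along the viewer's x axis. Along the +x side of the flap stand a hinge post and a white graduated arc (radius up to 135 mm about the hinge, x 58..72 mm, highest 185 mm above the bench).
- vial_mouth (a point): Centre of the clear vial's open mouth, 90 mm above the bench, at (0, -135, 90) mm in the viewer's axes. The vial is upright, 21 mm outside, bore 11 mm, 74 mm deep, with a blue ring just below the mouth. A grey disc slides in the bore, its top 30 to 38 mm below the mouth at first; it is stiff and gives way under about 3 N, so the rod must be pushed, it does not sink by its weight.
- rack: Fixed wooden rack block 125 x 46 x 70 mm, origin under its centre; two upright holes of 11 mm, 40 mm either side of the centre along its x axis, one rod in each.
- rod: Orange-headed rod, 98 mm long, 40 g, upright in a hole of the rack. Origin at its lower tip, z axis up along the rod. Steel shaft 8 mm thick, 58 mm long, the lowest 6 mm tapering to 3 mm; then an orange collar 18 mm wide (58 to 62 mm above the tip), then the orange round grip, 14 mm thick, 62 to 98 mm above the tip. Seated, its collar rests on the vial's mouth, so the tip is 58 mm below the mouth.
- rod_grey: The same rod with a grey head, in the other hole of the rack; stays there. Origin at its lower tip.
- mirror: Hinged mirror flap, about 250 g: black framed panel 100 mm wide, 6 mm thick, reaching 114 mm from the hinge, yellow stripe on its -x edge, then a stem and ball knob. Origin on the hinge line, 56 mm above the bench; x axis along the hinge, y axis from the hinge to the knob. Starts level; swings up by turning about +x (y axis rises), at most 1.4 rad; falls back down when let go.
- knob (a point): Centre of the flap's black ball knob, 26 mm in diameter, 165 mm from the hinge line along the mirror's y axis; 56 mm above the bench while the flap is down, free space beneath and beside it. The 8 mm stem leaves it towards the hinge; it can be pinched from above, best with the fingers closing along the hinge direction.
- pointer: Red angle pointer, a thin arm on the same hinge line (origin there, same point as the mirror's origin), lying in front of the white arc, red tip 99 to 145 mm from the hinge. Its y axis points from the hinge along the arm; its elevation is the angle the flap must have, between 0.5 and 1.1 rad above level. It is stiff and stays.
- spool: Black spool with grey winding, 55 mm wide, 38 mm high; bystander. Origin under its centre.
- steel_cup: Turned steel cup, 48 mm wide, 66 mm high; bystander. Origin under its centre.
- mould_cup: Bluish cast resin cup, 76 mm wide, 40 mm high; bystander. Origin under its centre.

How it is judged:
By the outcome, as a careful person would: the job done as asked, in the order asked, and still so for the second after the job is handed in, while the arm keeps its last pose, push and grip.
It also fails if it takes over 51 s, if anything falls off the work surface, if the arm or the gripper's body presses on something with over 40 N, if the wrist force passes 120 N, or if a joint passes its speed limit or range.

### The arm

A 6-joint arm with a two-finger parallel gripper is mounted at the origin on a cart in front of the work surface, level with it; the furniture and walls round the work are solid. World frame = base frame: x ahead of the robot, y to its left, z up, the work surface at z = 0. Lengths are in mm, angles in degrees, forces in N, time in s.
With the tool pointing down it reaches from about 350 to 850 mm from the base axis. Payload 8.1 kg.
Tool frame: the origin (TCP) lies at the very end of the fingers, on their centre line; the grasp point (between the pads) lies 19 mm behind it (r.grip_depth is the distance from the TCP to the grasp point, in mm); y points along the fingers, z is the direction in which the jaws open and shut, and the axes are right-handed (so a half turn about y gives the same grasp; the last joint's range is limited). The gripper opens to 85 mm and grips with 20 to 120 N. Pads are 22 mm wide; open, the fingers measure 114 mm over their backs; the gripper's body (76 mm by 85 mm) begins 54 mm behind the grasp point. The pads swing forward as they close: fully open they stand 13 mm farther back than shut.
Start: joints at [61.971, 7.471, 85.268, -0, 87.261, -4.893], TCP at [235.729, 551.758, 231.292] pointing down, gripper open.
Joint ranges: [-169.43, 169.43], [-51.17, 129.36], [1.28, 143.12], [-76.62, 256.62], [0, 156.53], [-152.29, 152.29]. Speed limits (degrees/s): [136.94, 136.94, 159.86, 180, 180, 180].

### API

Orientations are given as [roll, pitch, yaw] about the fixed x, y, z axes, in that order (R = Rz(yaw) Ry(pitch) Rx(roll)).
In Python, from bench import readout, eyes, r gives the robot as it stands. The module is installed in compiled form; this text tells all that it offers.
- The arm moves only by the tool move_arm, never from a script. Its argument "motion" is text: rows parted by semicolons, each of 6 numbers parted by spaces: the shift along the world's x, y, z in cm, then the turn, a rotation vector about the world's x, y, z in degrees. A call has 1 to 10 rows; each row is the pose to reach, as a shift and turn from the pose commanded when the call began; what a row does not reach only later rows make up. A row lasts 1/12 s, in which the tool goes at most 41.7 mm and 7.16 degrees, less where a joint would pass 70% of its speed; a pose out of reach is approached as far as the arm can. A call with a gripper value outside its range is refused whole. "fingers" is the finger opening in cm, from 0 to 8.54, set as the call begins (left out, the last holds). The fingers move at their own pace and stop on an object; "squeeze" is the grip in N (left out, the last holds). Time passes only in rows, so rows that repeat a pose let the fingers close. It gives the time, the measured TCP pose, the force and the opening at its end, in the units of the state.
- readout.sense(): the state, without advancing time (a new reading comes with each control period).
- eyes.snapshot(name): name is "side" or "top"; returns a dict with "image" (480x640x3 uint8, blue, green, red), "fx", "fy", "cx", "cy" (pixels), "world_to_cam" (4x4, takes a point from world to camera coordinates). Camera axes: x right, y down, z forward; pixel columns grow to the right and rows downward; lengths in mm; the calibration is good to about 2 mm. A picture is of the moment at which its call begins. There is no depth.
- r.hand_in(): hands the job in, once; it reports no verdict.
The state is a dict: "time": time; "joint_pos": joint angles; "qd": joint speeds; "joint_efforts": joint torques, N m; "tool_pos": TCP position; "tcp_rot": TCP orientation; "ft_force": force on the tool from outside, world axes, zero at the start; "wrist_torque": the same for the moment, N m; "finger_gap": finger opening in mm.
Only numpy, scipy, OpenCV 4.12 (cv2) and the standard library are available. Lean on these libraries where they do the work, as an engineer would, in place of code of your own. Each camera call takes 0.05 s, during which the arm holds its last target. There are 200 camera calls.

## Working session

There is one attempt and no reset: what is moved stays moved. The work goes in short steps, Python scripts to look and compute and a tool call to move; the robot and the scene stay as the last step left them, time stands still between calls to the robot, and variables do not carry over. Pictures are saved under pics/ and viewed, about 8 in all and at most 12, crops included, and the job is handed in when it is done.

Besides the shell and the picture viewer there is one more tool, called after "Request:" as name(argument=value, ...) on one line, values as JSON. move_arm: Moves the arm, as the interface text tells. Its arguments: {"type":"object","properties":{"motion":{"type":"string"},"fingers":{"type":"number"},"squeeze":{"type":"number"}},"required":["motion"]}

```bash
mkdir -p pics; cat > h.py <<'E'
import numpy as np, cv2
from bench import readout, eyes, r
def shot(n,f):
    d=eyes.snapshot(n); cv2.imwrite(f,d["image"]); np.savez(f"cal_{n}.npz",**{k:d[k] for k in("fx","fy","cx","cy","world_to_cam")}); return d
def cal(n): return dict(np.load(f"cal_{n}.npz"))
def proj(c,P):
    P=np.atleast_2d(P); q=P@c["world_to_cam"][:3,:3].T+c["world_to_cam"][:3,3]
    return np.c_[c["fx"]*q[:,0]/q[:,2]+c["cx"],c["fy"]*q[:,1]/q[:,2]+c["cy"]]
def ray(c,u,v):
    R=c["world_to_cam"][:3,:3];t=c["world_to_cam"][:3,3]
    return -R.T@t, R.T@np.array([(u-c["cx"])/c["fx"],(v-c["cy"])/c["fy"],1])
def atz(c,u,v,z):
    o,d=ray(c,u,v); return o+d*(z-o[2])/d[2]
E
python3 - <<'E'
from h import *
for n in("side","top"):
    d=shot(n,f"pics/{n}0.png"); o,dd=ray(cal(n),320,240); print(n,o,dd,d["fx"])
s=readout.sense();print(s)
E
```

```text
side [ 273.76316131 -933.51217927  660.19839431] [ 0.2993904   0.82070713 -0.48673381] 548.977973822731
top [ 451.70184387   56.55859648 1102.90907932] [ 0.16394562 -0.02714634 -0.98610576] 502.4703196183019
{'time': 0.1, 'joint_pos': array([ 6.19729402e+01,  7.51254852e+00,  8.53253920e+01, -1.62285012e-04,
        8.72626117e+01, -4.89292636e+00]), 'qd': array([ 0.02998271, -0.09454515, -0.17773381,  0.01844031, -0.07677854,
       -0.00128816]), 'joint_efforts': array([ 1.38859552e-03, -5.70952034e+01, -5.01941264e+01, -1.59762812e-04,
        8.23139999e-03, -9.90066184e-06]), 'tool_pos': array([235.46438249, 551.29980976, 230.30837486]), 'tcp_rot': array([-9.01001996e+01,  8.41499040e-03, -2.31341329e+01]), 'ft_force': array([-0.26451321, -0.22097351, -0.03644664]), 'wrist_torque': array([-0.01816542, -0.01759231,  0.01155882]), 'finger_gap': 85.73026637690525}
```

View pics/top0.png

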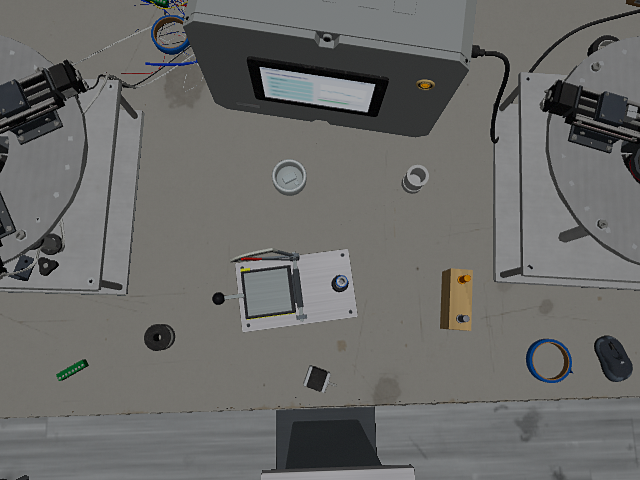

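View pics/side0.png

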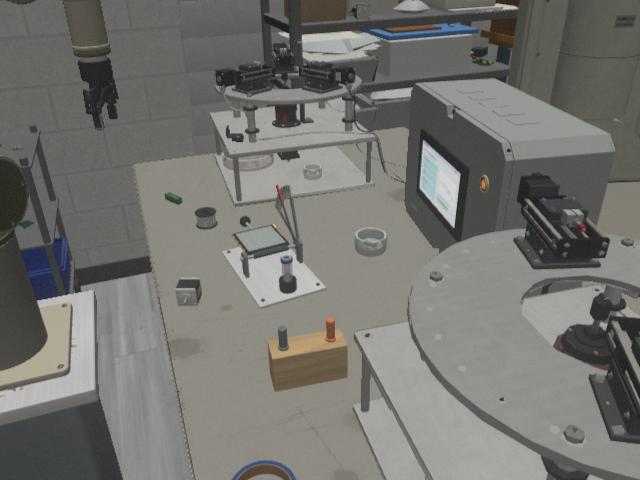

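The top view has +y to the left and +x up: viewer at about (300,290), knob at (218,298), vial (341,283), and the rack at (458,299) with the orange rod at the far end. In the side view the vial is near (287,262) and the orange rod near (331,325). I'll enlarge these regions next.

```bash
python3 - <<'E'
from h import *
t=cv2.imread("pics/top0.png");s=cv2.imread("pics/side0.png")
def c(i,x,y,w,h,k): return cv2.resize(i[y:y+h,x:x+w],None,fx=k,fy=k,interpolation=cv2.INTER_CUBIC)
a=c(t,205,240,160,100,5)  # 800x500
cv2.imwrite("pics/c1.png",a)
b=np.zeros((600,800,3),np.uint8)
b[:480,:300]=c(t,430,260,50,80,6)      # rack
b[:600,300:800]=c(s,225,180,100,120,5)  # viewer side
cv2.imwrite("pics/c2.png",b)
# orange centroid
for n,i in(("top",t),("side",s)):
    hsv=cv2.cvtColor(i,cv2.COLOR_BGR2HSV); m=cv2.inRange(hsv,(5,200,120),(14,255,255))
    k,l,st,ce=cv2.connectedComponentsWithStats(m)
    for j in range(1,k):
        if st[j,4]>15: print(n,st[j],ce[j])
E
```

```text
(no output)
```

View pics/c1.png

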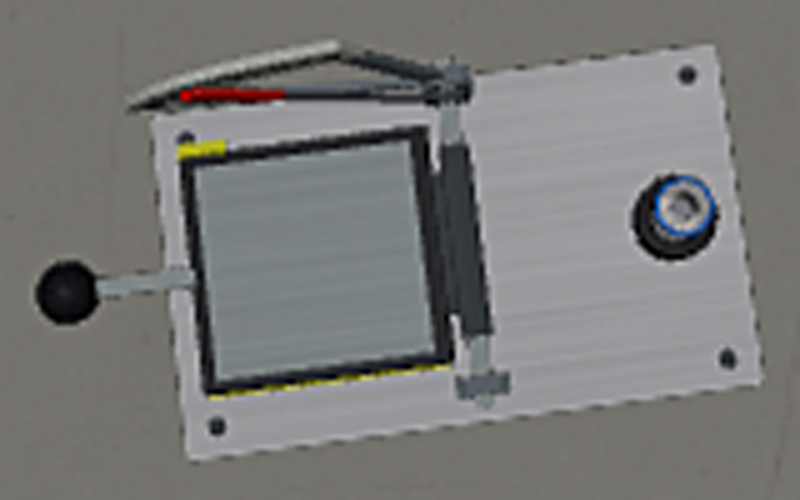

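View pics/c2.png

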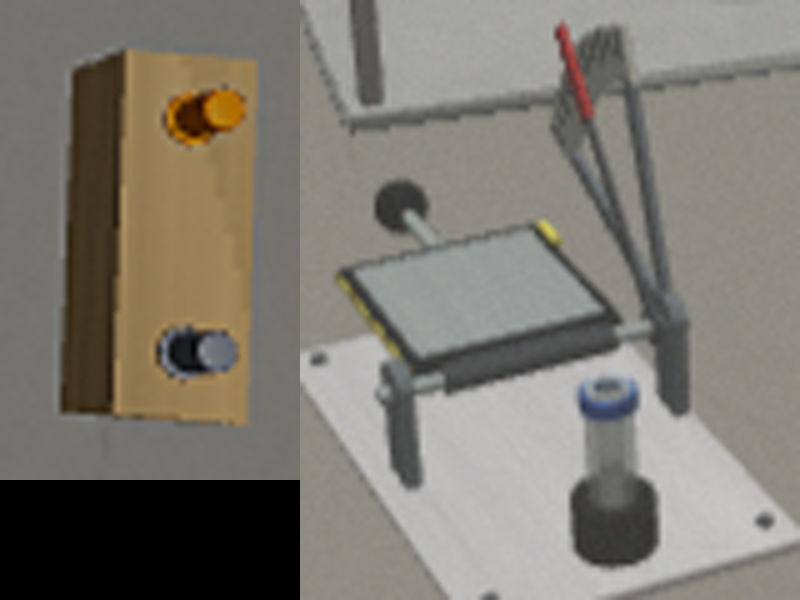

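```bash
cat >> h.py <<'E'
def tri(ct,pt,cs,ps):
    A=[];b=[]
    for c,p in((ct,pt),(cs,ps)):
        o,d=ray(c,*p); d/=np.linalg.norm(d); M=np.eye(3)-d[:,None]*d; A.append(M); b.append(M@o)
    x,_,_,_=np.linalg.lstsq(np.vstack(A),np.hstack(b),rcond=None)
    return x,proj(ct,x)[0]-pt,proj(cs,x)[0]-ps
E
python3 - <<'E'
from h import *
from scipy.optimize import least_squares
T=cal("top");S=cal("side")
f=lambda u,v,x,y,k:np.array([x+(u+.5)/k-.5,y+(v+.5)/k-.5])
t1=lambda u,v:f(u,v,205,240,5); s1=lambda u,v:f(u-300,v,225,180,5); t2=lambda u,v:f(u,v,430,260,6)
for n,a,b in(("mouth",t1(686,205),s1(608,383)),("knob",t1(67,292),s1(401,205)),("ptip",t1(181,95),s1(561,27)),("redend",t1(283,97),s1(588,118))):
    x,e,g=tri(T,a,S,b);print(n,x.round(1),e.round(1),g.round(1))
obs=[((75,85,12),t1(155,118)),((75,-165,12),t1(717,45)),((-75,-165,12),t1(762,380)),((-75,85,12),t1(190,458)),((0,-135,90),t1(686,205))]
obsS=[((0,-135,90),s1(608,383))]
def W(p,q): 
    c,s=np.cos(p[2]),np.sin(p[2]); q=np.asarray(q,float); return np.array([p[0]+c*q[0]-s*q[1],p[1]+s*q[0]+c*q[1],q[2]])
res=lambda p:np.r_[tuple(proj(T,W(p,q))[0]-m for q,m in obs)+tuple(proj(S,W(p,q))[0]-m for q,m in obsS)]
k=least_squares(res,[450,90,0.1],x_scale=[100,100,1]);print(k.x,np.degrees(k.x[2]),k.fun.reshape(-1,2).round(1))
print("mouth",W(k.x,(0,-135,90)))
for n,a in(("orange top",t2(222,111)),("grey top",t2(217,352))): print(n,atz(T,*a,110))
for n,a in(("or collar",t2(190,118)),("gr collar",t2(183,352))): print(n,atz(T,*a,74))
for a in((125,50),(258,60),(247,424),(113,413)): print("rack c",atz(T,*t2(*a),70))
s=cv2.imread("pics/side0.png");cv2.imwrite("pics/c3.png",cv2.resize(s[300:400,260:360],None,fx=6,fy=6,interpolation=cv2.INTER_CUBIC))
E
```

```text
mouth [535.9 -13.   92.3] [ 0.  -0.1] [-0.1  0. ]
knob [509.3 240.9  58.3] [ 0.  -0.1] [-0.1  0. ]
ptip [576.9 179.9 164.6] [ 0.1 -0.6] [-0.5  0.1]
redend [578.2 144.7 134.2] [ 0.  -0.1] [-0.1  0. ]
[5.22070074e+02 1.21202487e+02 1.05185090e-01] 6.026661732043454 [[-1.  -0.7]
 [ 0.2 -0.7]
 [ 0.9  0.7]
 [-0.6  0.7]
 [-0.1 -0.1]
 [ 0.1  1. ]]
mouth [536.24389091 -13.05138787  90.        ]
orange top [ 533.23126985 -261.12803078  110.        ]
grey top [ 454.19749122 -253.63276317  110.        ]
or collar [ 534.04928542 -261.36766974   74.        ]
gr collar [ 454.59693914 -253.23502823   74.        ]
rack c [ 558.48934797 -241.60332967   70.        ]
rack c [ 553.89736826 -287.81691859   70.        ]
rack c [ 429.85202797 -274.63032163   70.        ]
rack c [ 434.77468985 -229.00326923   70.        ]
```

View pics/c3.png

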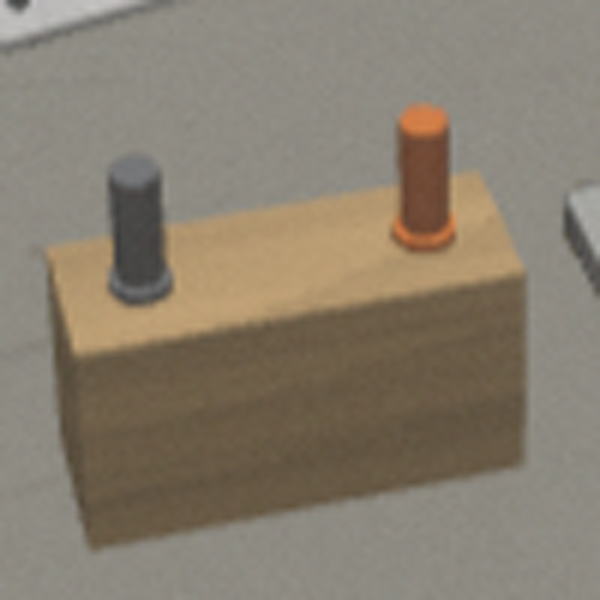

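Each triangulation agrees with the given sizes: mouth at z 92 (should be 90), knob 58 (56), rod spacing 79.6 (80), pointer radius 145.7 (145). The side crop shows both collars resting on the rack, so the orange rod stands at about (533.5, -261) with its tip at z 12. I'll move there with the jaws turned along the hinge direction.

Request:
move_arm(motion="14 -38 0 0 0 -60.9;14 -38 0 0 0 -60.9;14 -38 0 0 0 -60.9;14 -38 0 0 0 -60.9;14 -38 0 0 0 -60.9;14 -38 0 0 0 -60.9;14 -38 0 0 0 -60.9;14 -38 0 0 0 -60.9;14 -38 0 0 0 -60.9;14 -38 0 0 0 -60.9", fingers=5)

```text
time: 0.93
tool_pos: [376.0, 168.9, 231.0]
tcp_rot: [-90.0, -0.0, -84.3]
ft_force: [0.1, 0.1, -0.4]
finger_gap: 50.0
```

Request:
move_arm(motion="14 -38 0 0 0 0;14 -38 0 0 0 0;14 -38 0 0 0 0;14 -38 0 0 0 0;14 -38 0 0 0 0;14 -38 0 0 0 0;14 -38 0 0 0 0;14 -38 0 0 0 0;14 -38 0 0 0 0;14 -38 0 0 0 0")

```text
time: 1.77
tool_pos: [515.8, -211.6, 230.6]
tcp_rot: [-90.0, -0.0, -84.1]
ft_force: [1.4, -0.1, -0.2]
finger_gap: 50.1
```

Request:
move_arm(motion="1.8 -5.2 -4 0 0 0;1.8 -5.2 -4 0 0 0;1.8 -5.2 -4 0 0 0;1.8 -5.2 -4 0 0 0;1.8 -5.2 -4 0 0 0")

```text
time: 2.18
tool_pos: [533.6, -259.7, 191.3]
tcp_rot: [-90.0, 0.0, -84.0]
ft_force: [0.5, -0.0, 0.9]
finger_gap: 50.1
```

Request:
move_arm(motion="0 -0.1 -4 0 0 0;0 -0.1 -7 0 0 0;0 -0.1 -9.5 0 0 0;0 -0.1 -11.2 0 0 0;0 -0.1 -11.2 0 0 0;0 -0.1 -11.2 0 0 0")

```text
time: 2.68
tool_pos: [533.7, -260.1, 79.9]
tcp_rot: [-90.0, 0.0, -84.0]
ft_force: [-0.8, 0.1, 0.1]
finger_gap: 50.0
```

```bash
python3 - <<'E'
from h import *
s=shot("side","pics/s1.png")["image"];t=shot("top","pics/t1.png")["image"]
b=np.hstack([cv2.resize(s[260:380,260:370],(550,600)),cv2.resize(t[260:350,430:467],(247,600))])
cv2.imwrite("pics/c4.png",b)
E
```

```text
(no output)
```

View pics/c4.png

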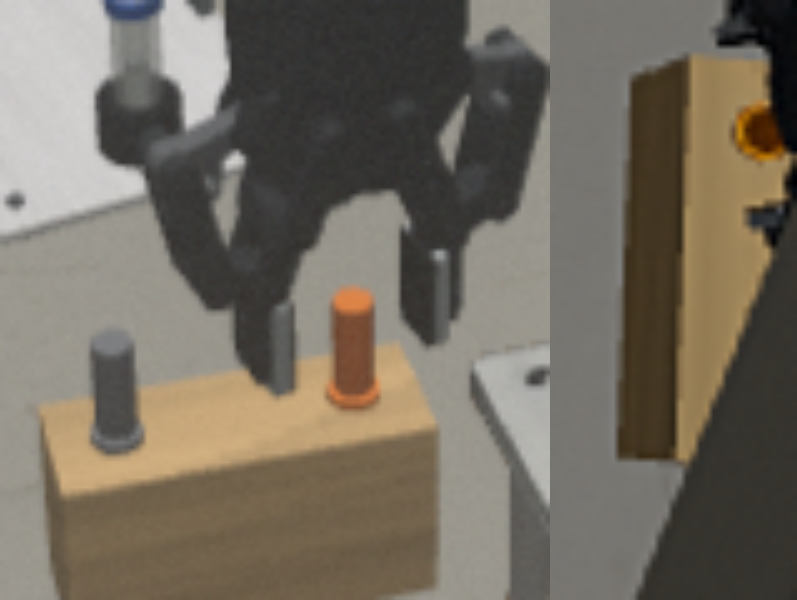

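The rod stands centrally between the pads, clear of the collar. I'll close the fingers.

Request:
move_arm(motion="0 0 0 0 0 0;0 0 0 0 0 0;0 0 0 0 0 0;0 0 0 0 0 0;0 0 0 0 0 0;0 0 0 0 0 0;0 0 0 0 0 0;0 0 0 0 0 0", fingers=0.5, squeeze=50)

```text
time: 3.45
tool_pos: [534.5, -261.7, 80.8]
tcp_rot: [-89.9, -0.1, -84.0]
ft_force: [0.1, 1.7, 6.8]
finger_gap: 12.4
```

Request:
move_arm(motion="0 0 1 0 0 0;0 0 2 0 0 0;0 0 4 0 0 0;0 0 6 0 0 0;0 0 9 0 0 0;0 0 11.5 0 0 0;0 0 11.5 0 0 0;0 0 11.5 0 0 0")

```text
time: 4.12
tool_pos: [535.2, -262.2, 197.8]
tcp_rot: [-89.7, -0.2, -84.0]
ft_force: [0.5, -0.4, -0.3]
finger_gap: 12.5
```

```bash
python3 - <<'E'
from h import *
q=readout.sense();print(q["time"],q["tool_pos"],q["tcp_rot"],q["ft_force"],q["qd"].round(2))
s=shot("side","pics/s2.png")["image"];t=shot("top","pics/t2.png")["image"]
q=readout.sense();print(q["time"],q["tool_pos"],q["tcp_rot"],q["ft_force"],q["qd"].round(2))
cv2.imwrite("pics/c5.png",cv2.resize(s[200:350,260:400],(560,600),interpolation=cv2.INTER_CUBIC))
E
```

```text
4.1167 [ 535.18618915 -262.15017047  197.84413423] [-89.74486669  -0.19390996 -84.038478  ] [ 0.46314368 -0.36581259 -0.28825162] [ 0.05  2.05  3.2  -0.02 -0.82 -0.03]
4.2167 [ 533.45224448 -261.10466332  194.07857094] [-9.00209636e+01  1.44536860e-02 -8.40386084e+01] [-0.85003797  0.68377557 -0.41812616] [ 0.07  1.17  1.3   0.06 -0.09 -0.04]
```

View pics/c5.png

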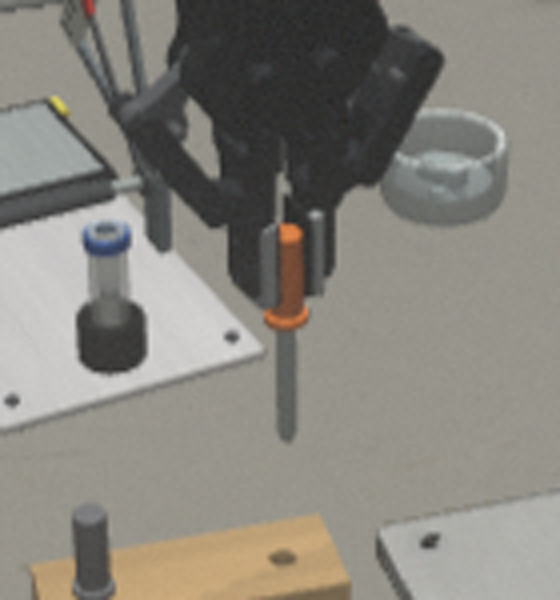

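The rod is held upright with its tip at side pixel (331.7, 310), and the rack hole is empty. I'll carry it over to the vial.

Request:
move_arm(motion="0.26 4 0 0 0 0;0.26 8 0 0 0 0;0.26 12 0 0 0 0;0.26 16 0 0 0 0;0.26 19.5 0 0 0 0;0.26 22.5 0 0 0 0;0.26 24 0 0 0 0;0.26 24.8 0 0 0 0;0.26 24.8 0 0 0 0;0.26 24.8 0 0 0 0")

```text
time: 5.05
tool_pos: [535.9, -13.6, 193.4]
tcp_rot: [-90.1, -0.0, -84.0]
ft_force: [-0.7, -0.3, -0.0]
finger_gap: 12.4
```

Request:
move_arm(motion="0 0 -1 0 0 0;0 0 -1.5 0 0 0;0 0 -2 0 0 0;0 0 -2 0 0 0;0 0 -2 0 0 0;0 0 -2 0 0 0")

```text
time: 5.55
tool_pos: [536.3, -13.6, 174.3]
tcp_rot: [-90.0, 0.0, -84.1]
ft_force: [-0.3, 0.2, -0.2]
finger_gap: 12.4
```

```bash
python3 - <<'E'
from h import *
s=shot("side","pics/s3.png")["image"];t=shot("top","pics/t3.png")["image"]
q=readout.sense();print(q["time"],q["tool_pos"],q["tcp_rot"],q["ft_force"])
b=np.hstack([cv2.resize(s[200:300,250:320],(420,600),interpolation=cv2.INTER_CUBIC),cv2.resize(t[255:315,315:353],(380,600),interpolation=cv2.INTER_CUBIC)])
cv2.imwrite("pics/c6.png",b)
S=cal("side")
print(proj(S,[[536.2,-13,90],[536.2,-13,107],[536.2,-13,165],[536.2,-8,107],[531,-13,107]]))
E
```

```text
5.65 [536.60141921 -13.39634004 174.68407597] [-8.99634960e+01 -6.72029115e-03 -8.40485302e+01] [-0.54702433 -0.43859888 -1.09213218]
[[286.29943244 257.17402023]
 [285.90472164 249.91572595]
 [284.51285036 224.32075519]
 [285.16063418 248.76260013]
 [283.43321841 250.40892493]]
```

View pics/c6.png

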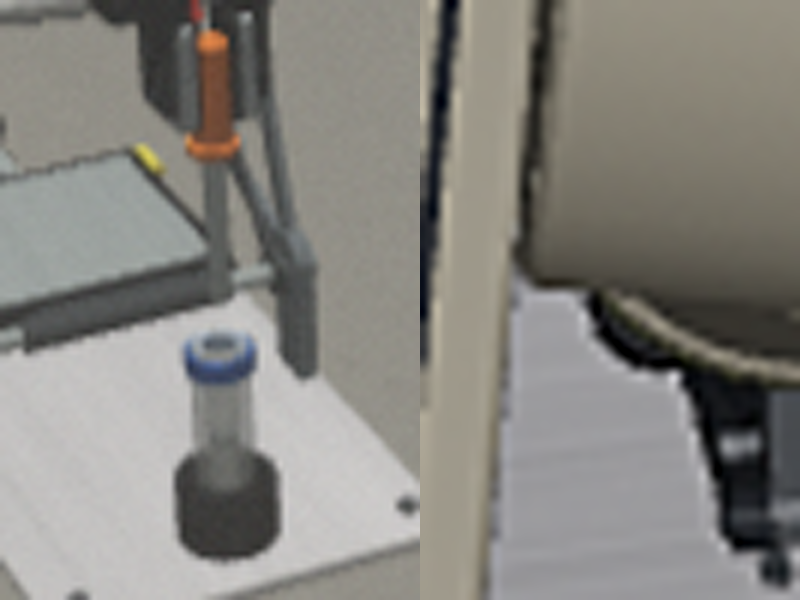

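The tip (286.3, 249.4) sits right over the mouth (286.6, 257), as predicted. I'll lower it in and watch the force.

Request:
move_arm(motion="0 0 -0.6 0 0 0;0 0 -1.2 0 0 0;0 0 -1.8 0 0 0;0 0 -2.4 0 0 0;0 0 -3 0 0 0;0 0 -3.6 0 0 0;0 0 -3.6 0 0 0")

```text
time: 6.23
tool_pos: [535.3, -13.1, 136.3]
tcp_rot: [-90.2, 0.0, -84.0]
ft_force: [0.1, 0.4, -0.7]
finger_gap: 12.7
```

Request:
move_arm(motion="0 0 -0.5 0 0 0;0 0 -1 0 0 0;0 0 -1.5 0 0 0;0 0 -2 0 0 0;0 0 -2.4 0 0 0;0 0 -2.8 0 0 0;0 0 -3.2 0 0 0;0 0 -3.5 0 0 0;0 0 -3.5 0 0 0")

```text
time: 6.98
tool_pos: [536.2, -13.0, 102.7]
tcp_rot: [-90.0, 0.0, -84.0]
ft_force: [-1.4, 1.9, -0.3]
finger_gap: 12.5
```

Request:
move_arm(motion="0 0 -0.1 0 0 0;0 0 -0.2 0 0 0;0 0 -0.3 0 0 0;0 0 -0.4 0 0 0;0 0 -0.4 0 0 0")

```text
time: 7.4
tool_pos: [536.4, -13.0, 100.8]
tcp_rot: [-90.0, 0.0, -84.0]
ft_force: [-9.3, 4.8, 15.3]
finger_gap: 12.6
```

```bash
python3 - <<'E'
from h import *
s=shot("side","pics/s4.png")["image"]
q=readout.sense();print(q["time"],q["tool_pos"],q["ft_force"],q["wrist_torque"])
cv2.imwrite("pics/c7.png",cv2.resize(s[210:295,260:315],(388,600),interpolation=cv2.INTER_CUBIC))
E
```

```text
7.45 [536.42678018 -12.99997871 100.78818346] [-9.34481515  3.69020641 14.49898123] [ 0.61772167  1.60889678 -0.02152553]
```

View pics/c7.png

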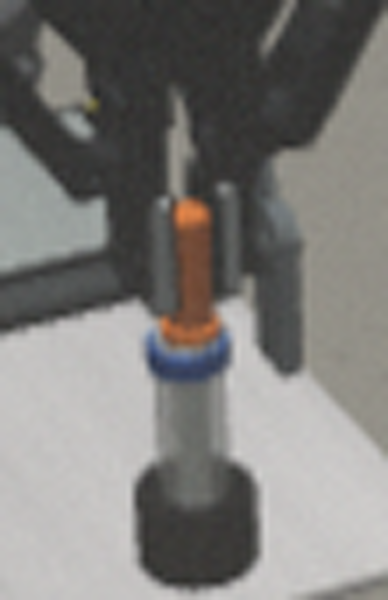

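Request:
move_arm(motion="-0.05 0 0 0 0 0;-0.1 0.03 -0.05 0 0 0;-0.1 0.03 -0.1 0 0 0;-0.1 0.03 -0.1 0 0 0")

```text
time: 7.78
tool_pos: [536.4, -13.0, 100.8]
tcp_rot: [-89.9, -0.0, -84.0]
ft_force: [-8.3, 3.2, 19.0]
finger_gap: 12.3
```

It is firmly seated: z stops moving while the force climbs to 19 N. I'll release it.

Request:
move_arm(motion="0 0 0 0 0 0;0 0 0 0 0 0;0 0 0 0 0 0;0 0 0 0 0 0;0 0 0 0 0 0;0 0 0 0 0 0", fingers=5)

```text
time: 8.28
tool_pos: [535.2, -13.0, 98.0]
tcp_rot: [-90.0, -0.0, -84.0]
ft_force: [-0.3, 0.1, -0.0]
finger_gap: 50.0
```

Request:
move_arm(motion="0 0 2 0 0 0;0 0 5 0 0 0;0 0 8 0 0 0;0 0 11 0 0 0;0 0 14 0 0 0;0 0 14 0 0 0")

```text
time: 8.78
tool_pos: [538.5, -13.3, 245.8]
tcp_rot: [-89.4, -0.1, -84.0]
ft_force: [1.0, -0.4, 2.1]
finger_gap: 50.0
```

```bash
python3 - <<'E'
from h import *
s=shot("side","pics/s5.png")["image"]
q=readout.sense();print(q["time"],q["tool_pos"],q["ft_force"],q["finger_gap"])
cv2.imwrite("pics/c8.png",np.hstack([cv2.resize(i[210:295,260:315],(388,600),interpolation=cv2.INTER_CUBIC) for i in(cv2.imread("pics/s4.png"),s)]))
S=cal("side");print(proj(S,[[536.2,-13,z] for z in(90,94,128)]))
E
```

```text
8.8333 [537.67559747 -13.23498381 242.7648318 ] [ 0.24519905  0.35466802 -0.2983866 ] 50.404621632784924
[[286.29943244 257.17402023]
 [286.20708312 255.47581847]
 [285.40897898 240.79956764]]
```

View pics/c8.png

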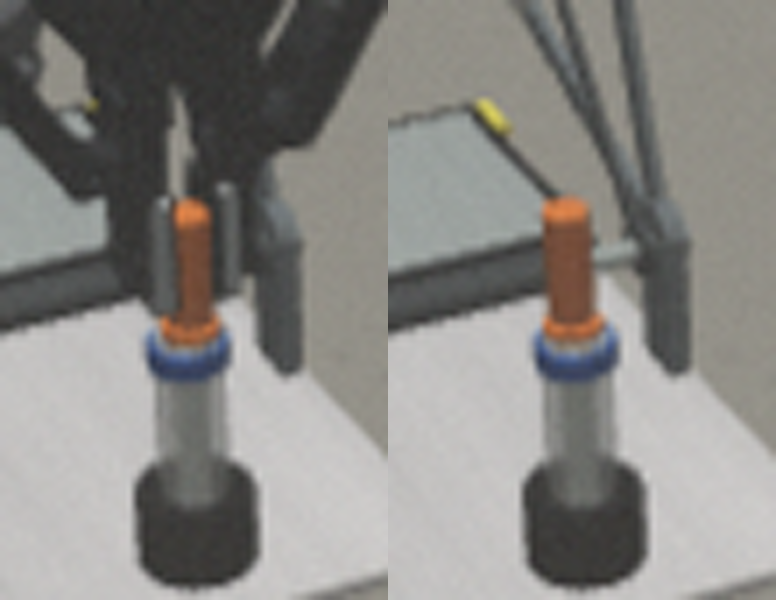

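The rod stays seated after release: collar on the rim, and from the stop height the tip is at z = 32.0 (should be 32). I'll move above the knob and refine the pointer angle.

Request:
move_arm(motion="-0.4 4 0 0 0 0;-0.8 8 0 0 0 0;-1.2 12 0 0 0 0;-1.6 16 0 0 0 0;-2 20 0 0 0 0;-2.6 23 0 0 0 0;-2.6 25 0 0 0 0;-2.6 25.3 0 0 0 0;-2.6 25.3 0 0 0 0")

```text
time: 9.58
tool_pos: [508.5, 241.0, 236.8]
tcp_rot: [-90.1, -0.0, -83.9]
ft_force: [0.3, -0.3, -0.0]
finger_gap: 50.1
```

```bash
cat > fit.py <<'E'
from h import *
from scipy.optimize import least_squares
T=cal("top");S=cal("side")
vp=np.array([522.07,121.2,0.10519])
def W(q,p=vp):
    c,s=np.cos(p[2]),np.sin(p[2]); q=np.atleast_2d(np.asarray(q,float)); return np.c_[p[0]+c*q[:,0]-s*q[:,1],p[1]+s*q[:,0]+c*q[:,1],q[:,2]]
def red(i):
    b,g,rr=[i[...,k].astype(float) for k in range(3)]
    w=np.clip(rr-np.maximum(b,g)*1.6,0,None); return w
if __name__=="__main__":
    M={}
    for n,box in(("top",(238,255,230,300)),("side",(180,218,270,300))):
        i=cv2.imread(f"pics/{n}0.png"); m=red(i); m[:box[0]]=0;m[box[1]:]=0;m[:,:box[2]]=0;m[:,box[3]:]=0; m[m<15]=0
        y,x=np.nonzero(m); print(n,len(x),x.min(),x.max(),y.min(),y.max())
        w=m[y,x]; c=np.array([(w*x).sum(),(w*y).sum()])/w.sum(); 
        C=np.cov(np.c_[x,y].T,aweights=w); d=np.linalg.eigh(C)[1][:,1]; M[n]=(c,d); print(c,d)
    def res(p):
        th,px,hy,dz=p; o=[]
        for n,cm in(("top",T),("side",S)):
            P=W([[px,hy+rr*np.cos(th),56+rr*np.sin(th)] for rr in(99,145,122)])+[0,0,dz]; q=proj(cm,P); c,d=M[n]; nrm=np.array([-d[1],d[0]])
            o+=[(q[0]-c)@nrm,(q[1]-c)@nrm,((q[2]-c)@d)]
        o+=[(px-60)/4,(hy+44.6)/1.5,(dz-1)/1.5]
        return np.array(o)
    k=least_squares(res,[.8,60,-44.6,1]);print(np.degrees(k.x[0]),k.x,k.fun.round(2))
E
python3 fit.py
```

```text
Traceback (most recent call last):
  File "fit.py", line 14, in <module>
    y,x=np.nonzero(m); print(n,len(x),x.min(),x.max(),y.min(),y.max())
                                      ~~~~~^^
ValueError: zero-size array to reduction operation minimum which has no identity
```

```bash
sed -i 's/(238,255,230,300)/(250,268,232,272)/' fit.py; python3 fit.py
```

```text
top 50 241 261 257 260
[250.18872909 258.41511174] [-0.99997973 -0.00636744]
side 26 277 282 185 202
[279.61328566 193.64358299] [0.31050745 0.95057094]
48.49759587640407 [  0.84644273  60.40063415 -44.28895638   1.37219102] [ 0.21  0.4  -0.25  0.45  0.36  0.28  0.1   0.21  0.25]
```

Request:
move_arm(motion="0 0 -4 0 0 0;0 0 -8 0 0 0;0 0 -12 0 0 0;0 0 -14 0 0 0;0 0 -14.3 0 0 0;0 0 -14.3 0 0 0")

```text
time: 10.08
tool_pos: [508.1, 238.2, 93.3]
tcp_rot: [-90.2, -0.1, -84.1]
ft_force: [-0.4, 0.4, 1.5]
finger_gap: 50.0
```

```bash
python3 - <<'E'
from fit import *
s=shot("side","pics/s6.png")["image"];print(readout.sense()["tool_pos"])
cv2.imwrite("pics/c9.png",cv2.resize(s[160:260,210:310],(600,600),interpolation=cv2.INTER_CUBIC))
E
```

```text
[509.70408665 239.01063839  95.69261038]
```

View pics/c9.png

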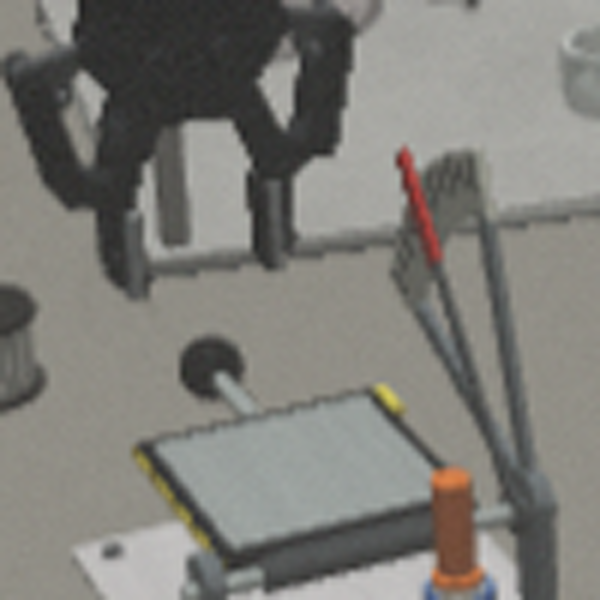

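The open fingers straddle the knob (knob at crop (212,368), fingertips either side above it), and the fit puts the pointer at about 48.5°. I'll descend and pinch.

Request:
move_arm(motion="0 0 -2 0 0 0;0 0 -4 0 0 0;0 0 -5.5 0 0 0;0 0 -5.5 0 0 0;0 0 -5.5 0 0 0;0 0 -5.5 0 0 0")

```text
time: 10.63
tool_pos: [511.3, 240.5, 43.0]
tcp_rot: [-89.8, 0.0, -84.1]
ft_force: [0.2, 0.2, 0.2]
finger_gap: 50.0
```

Request:
move_arm(motion="0 0 0 0 0 0;0 0 0 0 0 0;0 0 0 0 0 0;0 0 0 0 0 0;0 0 0 0 0 0;0 0 0 0 0 0;0 0 0 0 0 0;0 0 0 0 0 0", fingers=1.5, squeeze=50)

```text
time: 11.3
tool_pos: [508.7, 240.4, 42.2]
tcp_rot: [-90.1, 0.0, -84.0]
ft_force: [-11.1, -1.6, 13.8]
finger_gap: 23.1
```

Request:
move_arm(motion="0.01 -0.06 1.44 0 0 0;0.03 -0.25 2.87 0 0 0;0.06 -0.56 4.27 0 0 0;0.1 -0.99 5.64 0 0 0;0.16 -1.54 6.97 0 0 0;0.23 -2.2 8.25 0 0 0;0.31 -2.97 9.46 0 0 0;0.4 -3.84 10.61 0 0 0;0.4 -3.84 10.61 0 0 0;0.4 -3.84 10.61 0 0 0")

```text
time: 12.13
tool_pos: [512.7, 200.6, 147.1]
tcp_rot: [-90.1, 0.0, -84.1]
ft_force: [-5.0, -2.1, -4.3]
finger_gap: 22.9
```

Request:
move_arm(motion="0.05 -0.48 0.55 0 0 0;0.1 -0.95 1.05 0 0 0;0.15 -1.4 1.48 0 0 0;0.18 -1.7 1.75 0 0 0;0.18 -1.7 1.75 0 0 0;0.18 -1.7 1.75 0 0 0;0.18 -1.7 1.75 0 0 0")

```text
time: 12.72
tool_pos: [514.5, 183.6, 164.1]
tcp_rot: [-90.1, -0.0, -84.1]
ft_force: [-6.7, -1.3, -5.4]
finger_gap: 23.1
```

```bash
python3 - <<'E'
from fit import *
s=shot("side","pics/s7.png")["image"];t=shot("top","pics/t7.png")["image"]
q=readout.sense();print(q["time"],q["tool_pos"],q["ft_force"],q["finger_gap"])
C=lambda i,x,y,w,h,k:cv2.resize(i[y:y+h,x:x+w],None,fx=k,fy=k,interpolation=cv2.INTER_CUBIC)
a=C(s,220,170,90,100,6) #540x600
b=C(t,215,245,100,75,2.6)
o=np.zeros((600,800,3),np.uint8);o[:,:540]=a;o[:b.shape[0],540:540+b.shape[1]]=b
cv2.imwrite("pics/c10.png",o)
# predicted side/top pixels of panel edges for a few angles: panel far edge r=114, x=+-50 
for th in(45,48.5,52):
    a=np.radians(th)
    P=W([[px,-44.4+rr*np.cos(a),57+rr*np.sin(a)] for px,rr in((50,20),(50,114),(-50,20),(-50,114))])
    print(th,((proj(S,P)-[220,170])*6+2.5).round(0).tolist(),)
E
```

```text
12.8167 [514.49353277 183.6887406  164.02808661] [-4.5577211  -2.00363126 -4.53464256] 23.28192423413502
45 [[414.0, 409.0], [335.0, 179.0], [159.0, 472.0], [82.0, 235.0]]
48.5 [[415.0, 408.0], [339.0, 173.0], [160.0, 471.0], [86.0, 229.0]]
52 [[415.0, 407.0], [344.0, 167.0], [161.0, 471.0], [89.0, 223.0]]
```

View pics/c10.png

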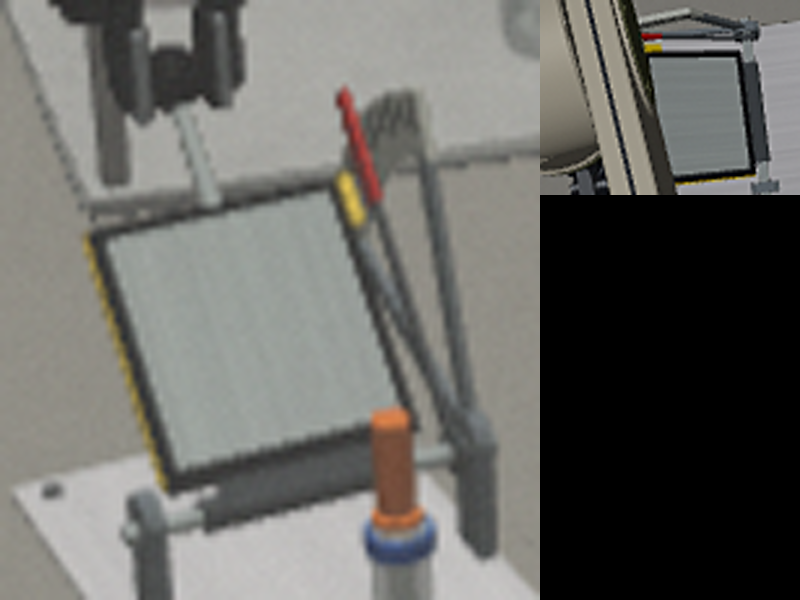

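The flap edge and tab look parallel to the pointer, and the offset from tab to pointer runs along the hinge direction. I'll check this numerically using the yellow tab's position before and after the swing.

```bash
python3 - <<'E'
from fit import *
def yel(f,box):
    i=cv2.imread(f).astype(float); w=np.clip(np.minimum(i[...,1],i[...,2])-i[...,0]*1.5-25,0,None)
    m=np.zeros_like(w);x0,x1,y0,y1=box;m[y0:y1,x0:x1]=w[y0:y1,x0:x1]
    y,x=np.nonzero(m); w=m[y,x]; d=np.linalg.eigh(np.cov(np.c_[x,y].T,aweights=w))[1][:,1]
    return np.array([(w*x).sum(),(w*y).sum()])/w.sum(),len(x),(x.min(),x.max(),y.min(),y.max()),d[0]/d[1]
st=yel("pics/top0.png",(238,252,266,273)); ss=yel("pics/side0.png",(268,278,220,232))
e=yel("pics/side0.png",(228,255,230,262)); se=yel("pics/s7.png",(230,250,205,255))
s7=yel("pics/s7.png",(274,284,195,212)); t7=yel("pics/t7.png",(250,264,258,267))
print(st,ss,s7,t7,e,se,sep="\n")
iv=lambda P:np.array([np.cos(vp[2])*(P[0]-vp[0])+np.sin(vp[2])*(P[1]-vp[1]),-np.sin(vp[2])*(P[0]-vp[0])+np.cos(vp[2])*(P[1]-vp[1]),P[2]])
P0=tri(T,st[0],S,ss[0]); P1=tri(T,t7[0],S,s7[0])
print(iv(P0[0]),P0[1:],iv(P1[0]),P1[1:])
# angle from each view with tab rigidly rotated about hinge
p0=iv(P0[0])
for hy,hz in((-44.3,57.4),(-44.6,58.3),(-44.3,56)):
    def rot(th):
        a=np.radians(th);y,z=p0[1]-hy,p0[2]-hz;return W([p0[0],hy+y*np.cos(a)-z*np.sin(a),hz+y*np.sin(a)+z*np.cos(a)])
    k=least_squares(lambda p:(proj(S,rot(p[0]))-s7[0]).ravel(),[48]);print(hy,hz,k.x,k.fun)
# stripe slope at -x edge vs angle
for th in(44,46,48,50,52):
    a=np.radians(th);q=proj(S,W([[-50,-44.4+rr*np.cos(a),57+rr*np.sin(a)] for rr in(20,110)]));print(th,(q[1]-q[0])[0]/(q[1]-q[0])[1])
E
```

```text
(array([244.99358289, 269.30417112]), 27, (np.int64(241), np.int64(249), np.int64(268), np.int64(271)), np.float64(-8.072452927224424))
(array([274.24152542, 225.84745763]), 5, (np.int64(273), np.int64(275), np.int64(225), np.int64(227)), np.float64(0.9316624016575906))
(array([277.97217676, 202.53027823]), 14, (np.int64(277), np.int64(279), np.int64(199), np.int64(206)), np.float64(0.3131363477968325))
(array([257.88093133, 263.05982906]), 20, (np.int64(255), np.int64(261), np.int64(262), np.int64(264)), np.float64(117.57357062578602))
(array([237.52, 241.76]), 7, (np.int64(233), np.int64(244), np.int64(236), np.int64(250)), np.float64(0.7725993004198386))
(array([239.60869565, 228.52173913]), 4, (np.int64(235), np.int64(242), np.int64(214), np.int64(236)), np.float64(0.3157544222096476))
[51.56044511 59.00794847 59.3203384 ] (array([ 0.01611164, -0.07911398]), array([-0.06997038,  0.01089331])) [ 51.16688316  24.74048373 134.47669583] (array([ 0.0150577 , -0.07273352]), array([-0.06290343,  0.01035285]))
-44.3 57.4 [46.95191487] [0.091889   0.07066837]
-44.6 58.3 [46.43699312] [-0.11935219 -0.08539269]
-44.3 56 [47.39024329] [0.36915586 0.31050965]
44 0.32937501392841356
46 0.3187943580241588
48 0.3084260808721666
50 0.2982392836379547
52 0.2882050119710477
```

```bash
python3 - <<'E'
from fit import *
iv=lambda P:np.array([np.cos(vp[2])*(P[0]-vp[0])+np.sin(vp[2])*(P[1]-vp[1]),-np.sin(vp[2])*(P[0]-vp[0])+np.cos(vp[2])*(P[1]-vp[1]),P[2]])
def red2(f,b):
    i=cv2.imread(f);m=red(i);k=np.zeros_like(m);k[b[0]:b[1],b[2]:b[3]]=m[b[0]:b[1],b[2]:b[3]];k[k<15]=0
    y,x=np.nonzero(k);w=k[y,x];return np.array([(w*x).sum(),(w*y).sum()])/w.sum()
a=red2("pics/top0.png",(250,268,232,272))
for f in("side0","s5","s6","s7"):
    b=red2(f"pics/{f}.png",(180,218,270,300)); P,e,g=tri(T,a,S,b);q=iv(P)
    for hy,hz in((-44.3,57.4),(-44.6,58.3)): print(f,b,q.round(1),np.hypot(q[1]-hy,q[2]-hz),np.degrees(np.arctan2(q[2]-hz,q[1]-hy)))
E
```

```text
side0 [279.61328566 193.64358299] [ 60.5  36.8 149.5] 122.67889196826607 48.62153730271493
side0 [279.61328566 193.64358299] [ 60.5  36.8 149.5] 122.20462867046503 48.23706018989121
s5 [279.55506203 193.67452902] [ 60.4  36.8 149.4] 122.65091314158096 48.59239300363447
s5 [279.55506203 193.67452902] [ 60.4  36.8 149.4] 122.17706927638353 48.20771542268439
s6 [279.488581   193.59607186] [ 60.3  36.8 149.6] 122.8177553173496 48.663326242145374
s6 [279.488581   193.59607186] [ 60.3  36.8 149.6] 122.34288860796148 48.27944667495576
s7 [279.50552619 193.59442576] [ 60.4  36.8 149.6] 122.81304661636898 48.665059226255636
s7 [279.50552619 193.59442576] [ 60.4  36.8 149.6] 122.33815512418292 48.28117157181236
```

The pointer is at 48.5°. The flap reads 47.0° from the tab and 48.4° from the arm's own pose, so I'll raise it by about 0.8° to land between the two.

Request:
move_arm(motion="0.01 -0.09 0.08 0 0 0;0.02 -0.17 0.16 0 0 0;0.02 -0.17 0.16 0 0 0;0.02 -0.17 0.16 0 0 0;0.02 -0.17 0.16 0 0 0;0.02 -0.17 0.16 0 0 0")

```text
time: 13.32
tool_pos: [514.7, 182.0, 165.6]
tcp_rot: [-90.1, -0.0, -84.1]
ft_force: [-5.9, -1.9, -5.1]
finger_gap: 23.2
```

```bash
python3 - <<'E'
from fit import *
s=shot("side","pics/s8.png")["image"];t=shot("top","pics/t8.png")["image"]
q=readout.sense();print(q["time"],q["tool_pos"],q["ft_force"],q["finger_gap"])
iv=lambda P:np.array([np.cos(vp[2])*(P[0]-vp[0])+np.sin(vp[2])*(P[1]-vp[1]),-np.sin(vp[2])*(P[0]-vp[0])+np.cos(vp[2])*(P[1]-vp[1]),P[2]])
def yc(i,b,e):
    i=i.astype(float);w=np.clip(np.minimum(i[...,1],i[...,2])-i[...,0]*1.5-25,0,None);m=np.zeros_like(w);m[b:e]=w[b:e]
    m[:,:250]=0;m[:,284:]=0;y,x=np.nonzero(m);w=m[y,x];return np.array([(w*x).sum(),(w*y).sum()])/w.sum()
for a,b in((t,s),(cv2.imread("pics/t7.png"),cv2.imread("pics/s7.png"))):
    pt,ps=yc(a[:, :266].copy() if 0 else a,258,267),yc(b,195,212);P=iv(tri(T,pt,S,ps)[0]);print(pt,ps,P,np.degrees(np.arctan2(P[2]-57.4,P[1]+44.3))-1.05)
E
```

```text
13.4167 [514.68354297 182.03830557 165.59417001] [-6.29539496 -3.07616532 -4.23905222] 23.045855443277805
[258.92324247 262.93758967] [278.21761658 202.34542314] [ 50.95665277  22.60849416 135.86477732] 48.49510509994503
[257.88093133 263.05982906] [277.97217676 202.53027823] [ 51.16688316  24.74048373 134.47669583] 47.09800509515044
```

```bash
python3 -c "
from bench import r;print(r.hand_in())"
```

```text
the job is handed in; nothing more can be done
None
```

The orange rod is in the vial with its collar on the mouth. The mirror flap is up in line with the red pointer, with the knob still gripped, and I handed the job in at about 13.4 s of the 51 s allowed.

- **Rod:** The push stopped hard at 19 N, and the stop height puts the tip at z = 32 mm, where it should be. The side picture after I let go shows the collar on the rim. The rod top looked about 1 mm high in that picture, which is within camera error.
- **Mirror:** The pointer measures about 48.5°. The yellow tab on the flap gives 48.5° at the end, while the arm's own movement gives about 49.2°. The two disagree by about 0.7°, and I left the flap there. The grip held at 23 mm with small forces.
- **Other things:** I did not touch the grey rod, spool or cups. I did not do a separate final check on them.

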